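# Set the gas and step two open vessels under a blow-down needle

### The arm

A 6-joint arm with a two-finger parallel gripper is mounted at the origin on the work surface. World frame = base frame: x ahead of the robot, y to its left, z up, the work surface at z = 0. Lengths are in mm, angles in rad, forces in N, time in s.
With the tool pointing down it reaches from about 275 to 1000 mm from the base axis. Payload 8.4 kg.
Tool frame: the origin (TCP) lies between the finger pads; the fingertips stand 17 mm ahead of it and the grasp point (between the pads) lies 2 mm behind it; z points along the fingers, y is the line along which they close (so a half turn about z gives the same grasp; the last joint's range is limited). The gripper opens to 85 mm and grips with 20 to 120 N. Pads are 22 mm wide; open, the fingers measure 114 mm over their backs; the gripper's body (76 mm by 85 mm) begins 54 mm behind the grasp point. The pads swing forward as they close: fully open they stand 13 mm farther back than shut.
Start: joints at [1.314, 0.353, 1.633, -0, 1.155, -0.002], TCP at [157.531, 604.824, 248.281] pointing down, gripper open.
Joint ranges: [-2.63, 2.63], [-0.92, 2.1], [0.06, 2.66], [-1.3, 4.44], [0, 2.69], [-3.02, 3.02]. Speed limits (rad/s): [2.22, 2.22, 2.79, 3.14, 3.14, 3.14].

### API

Orientations are given as [roll, pitch, yaw] about the fixed x, y, z axes, in that order (R = Rz(yaw) Ry(pitch) Rx(roll)).
In Python, from rig import sense, grab_frame, sign_off gives the robot as it stands. The module is installed in compiled form; this text tells all that it offers.
- The arm moves only by the tool send_rows, never from a script. Its argument "moves" is a list that holds one entry, the list of rows, each a list of 7 numbers: the shift along the world's x, y, z in m, then the turn, a rotation vector about the world's x, y, z in rad, then the opening, from -1 (shut) to 1 (fully open). In form: [[[dx, dy, dz, rx, ry, rz, jaw], ...]]. A call has 1 to 10 rows; each row shifts and turns the commanded pose from where the row before left it; what a row does not reach is not made up. A row lasts 1/10 s, in which the tool goes at most 50 mm and 8.59 degrees, less where a joint would pass 70% of its speed; a pose out of reach is approached as far as the arm can. A call with a gripper value outside its range is refused whole. The fingers move at their own pace and stop on an object; "grip_force" is the grip in N (left out, the last holds). Time passes only in rows, so rows that do not move let the fingers close. It gives the time, the measured TCP pose, the force, the opening and the grip force at its end, in the units of the state.
- sense(): the state, without advancing time (a new reading comes with each control period).
- grab_frame(name): name is "scene" or "side" or "wrist"; returns a dict with "img" (400x640x3 uint8, red, green, blue), "mtx" (3x3 intrinsics, pixels), "dist" ([k1, k2, p1, p2, k3] as OpenCV has them; the pictures are not rectified), "rvec" (rotation vector, rad) and "tvec" (3), from world to camera coordinates, as OpenCV has them; the wrist camera has in their place "T_tool_cam" (4x4, takes a point from camera to tool coordinates, whose origin is the TCP and whose axes are the flange's). Camera axes: x right, y down, z forward; pixel columns grow to the right and rows downward; lengths in mm; the calibration is good to about 2 mm. A picture is of the moment at which its call begins: read the wrist's pose just before it. There is no depth.
- sign_off(): hands the job in; it is judged then, once.
The state is a dict: "clock": time; "qpos": joint angles; "qvel": joint speeds; "joint_efforts": joint torques, N m; "eef_pos": TCP position; "tcp_rot": TCP orientation; "contact_force": force on the tool from outside, world axes, zero at the start; "wrist_torque": the same for the moment, N m; "opening": opening from 0.0 (shut) to 1.0 (fully open); "grasp_force": force on a finger pad.
Only numpy, scipy, OpenCV 4.12 (cv2) and the standard library are available. Lean on these libraries where they do the work, as an engineer would, in place of code of your own. Each camera call takes 0.05 s, during which the arm holds its last target. There are 200 camera calls.

### The job

First turn the lever of the gas valve to half open (45 degrees) and leave it there. Then take the sliding rack of the blow-down station by its leaning black handle and bring the open wide jar centrally under the fixed needle, keep it there for a good two seconds, then bring the open narrow vial centrally under the needle and let go. Do not push on the rack, its guard or glassware, or on the needle and its stand, and leave everything else on the bench where it is.

Things in the scene. Friction and masses are not known exactly. Their poses are not given: they have to be found in the camera images.
- valve (a joint): opening angle of the gas valve lever in rad: 0 = closed, lever square across the pipe, pointing along the manifold's -x (towards the robot); 1.571 = fully open, lever along the pipe, pointing to the manifold's +y. Opening turns it clockwise seen from above. Half open is 0.785. It stays where it is left; about 2 N at the lever's end moves it
- lever_grip (a point): grip point in the valve lever, mid section, 80 mm out from the turning axis, 20 mm short of its end, 83 mm above the table. The lever is a dark steel bar 14 mm wide and 22 mm high (top 94 mm above the table), free all round here. Its x axis points along the lever inwards to the turning axis; z up
- valve_axis (a point): point on the vertical turning axis of the valve, at the lever's mid height (83 mm above the table); fixed, with the manifold's axes: y along the pipe (pipe 20 mm thick, its middle 46 mm above the table), x across it
- handle: leaning handle of the sliding rack: black bar, 22 x 18 mm section, 80 mm long, on the rack's left side seen from the robot, leaning 40 degrees from vertical, outwards. Origin at its foot, 48 mm above the table; z runs up along the bar, y is the station's y (18 mm thick that way: grip across y). A guard lip juts out above, so the tool must come in tilted, along the bar
- handle_grip (a point): the point to grip on the handle, in the middle of its section, 55 mm up along the bar from its foot (90 mm above the table); same axes as handle
- rack: sliding rack, axes as the station; origin at table height under its middle. Aluminium block 136 x 150 mm, 100 mm high; on it 4 glass vessels up to 150 mm, two of them capped. Handle side is -x (about the robot's left). Steel guard at x = -78 mm, 187 mm tall, its top lip out to x = -106 mm. Slides +-50 mm in the station's x, +-65 mm in y, never turns; 2 to 3 N moves it, stays where left
- jar_mouth (a point): centre of the mouth of the open wide jar (44 mm outside, 38 mm inside), on the rack, 150 mm above the table
- vial_mouth (a point): centre of the mouth of the open narrow vial (26 mm outside, 20 mm inside), on the rack, 150 mm above the table
- needle_tip (a point): tip of the fixed needle, which points straight down, 162 mm above the table, 12 mm above the vessels' mouths, which pass freely below it
- head: the fixed needle head: a 24 mm steel post (286 mm tall) at a corner of the station (at x = 165 mm, y = -135 mm from the origin), with an arm 265 mm above the table to a 34 mm white block from which the needle points down. Origin at table height under the needle; x and y are the station's axes
- amber_bottle: bystander: amber glass bottle, 66 mm wide, 140 mm tall; origin under its centre
- beaker: bystander: open glass beaker, 74 mm wide, 95 mm tall; origin under its centre
- wrench: bystander: steel wrench 160 mm long lying on the table; origin under its middle
- small_jar: bystander: capped glass jar, 40 mm wide, 55 mm tall, standing between the station and the valve; origin under its centre
- vial_tray: bystander: grey plastic tray 120 x 80 x 30 mm; origin under its centre
- cap_box: bystander: cardboard box 100 x 75 x 45 mm; origin under its centre
- screwdriver: bystander: screwdriver 170 mm long lying on the table; origin under its middle

How it is judged (in metres and radians):
On the way, in this order (a step that is already met when the one before it is completed fails the run):
1. the valve lever is at half open, 45 degrees give or take 8.6 (value of joint valve between 0.635 and 0.935 rad), for 0.3 s.
2. with the valve half open, the middle of the open wide jar is within 10 mm of the needle, seen from above, for 1.5 s (all of step 1 and horizontal distance between needle_tip and jar_mouth below 0.01 m), for 1.5 s.
At the end, for the whole second after the job is handed in: the valve lever stands at 45 degrees give or take 8.6 degrees, and the middle of the open narrow vial is within 7 mm of the needle, seen from above, with the rack at rest (all of step 1 and horizontal distance between needle_tip and vial_mouth below 0.007 m and linear speed of rack below 0.01 m/s); the robot touches nothing.
It fails at once if the rack's block, guard or glassware is pushed with more than 5 N (take it by the handle) (contact force between any of the fingers, the arm and rack above 5 N).
It fails at once if the needle or its stand is pushed with more than 5 N (contact force between any of the fingers, the arm and head above 5 N).
It fails at once if a bystander is moved by more than 30 mm (distance of any of amber_bottle, beaker, wrench, small_jar, vial_tray, cap_box, screwdriver from where it was at the start of the episode above 0.03 m).
It also fails if it takes over 58 s, if anything falls off the work surface, if the arm or the gripper's body presses on something with over 40 N, if the wrist force passes 120 N, or if a joint passes its speed limit or range.

## Working session

There is one attempt and no reset: what is moved stays moved. The work goes in short steps, Python scripts to look and compute and a tool call to move; the robot and the scene stay as the last step left them, time stands still between calls to the robot, and variables do not carry over. Pictures are saved under pics/ and viewed, at most 10 in all, crops included, and the job is handed in when it is done.

Besides the shell and the picture viewer there is one more tool, called by a JSON object that holds its "fn" and its "kwargs". send_rows: Moves the arm, as the interface text tells. Its arguments: {"type":"object","properties":{"moves":{"type":"array"},"grip_force":{"type":"number"}},"required":["moves"]}

```bash
mkdir -p pics
cat > h.py <<'E'
import numpy as np, cv2
from rig import sense, grab_frame, sign_off
def cam(name):
    f=grab_frame(name); return f
def save(f,p): cv2.imwrite(p,f["img"][:,:,::-1])
def ray(f,uv):
    K=np.array(f["mtx"]);d=np.array(f["dist"])
    n=cv2.undistortPoints(np.array([[uv]],float),K,d)[0,0]
    R=cv2.Rodrigues(np.array(f["rvec"],float))[0];t=np.array(f["tvec"],float).ravel()
    return -R.T@t, R.T@np.array([n[0],n[1],1])
def onz(f,uv,z):
    o,d=ray(f,uv); return o+d*(z-o[2])/d[2]
def two(fa,a,fb,b):
    o1,d1=ray(fa,a);o2,d2=ray(fb,b)
    A=np.stack([d1,-d2],1);s=np.linalg.lstsq(A,o2-o1,rcond=None)[0]
    p,q=o1+s[0]*d1,o2+s[1]*d2
    return (p+q)/2,np.linalg.norm(p-q)
def proj(f,P):
    return cv2.projectPoints(np.array(P,float).reshape(-1,3),np.array(f["rvec"],float),np.array(f["tvec"],float),np.array(f["mtx"]),np.array(f["dist"]))[0].reshape(-1,2)
E
python3 - <<'E'
from h import *
import pickle
F={n:cam(n) for n in("scene","side","wrist")}
pickle.dump(F,open("F0.pkl","wb"))
for n in F: save(F[n],f"pics/{n}0.png")
for n in("scene","side"): print(n,ray(F[n],(320,200)))
print(sense())
E
```

```text
scene (array([1323.88470007,  298.95330464,  905.71286098]), array([-0.69648091, -0.26825852, -0.66570683]))
side (array([ 373.69494447, 1121.95327682,  879.06827148]), array([ 0.09186038, -0.82838344, -0.55267344]))
{'clock': 0.15, 'qpos': array([ 1.31361428e+00,  3.53497391e-01,  1.63397149e+00, -1.14272802e-05,
        1.15522868e+00, -2.41207017e-03]), 'qvel': array([-0.00012447, -0.00056627, -0.00270173,  0.00043068, -0.00087004,
       -0.0001752 ]), 'joint_efforts': array([-4.04432367e-04, -6.05632854e+01, -3.42340851e+01,  4.34086857e-06,
        6.05540816e-03,  2.99256453e-05]), 'eef_pos': array([157.43310951, 604.47420804, 247.72543186]), 'tcp_rot': array([-3.14048773e+00,  7.78443707e-06,  2.88682730e+00]), 'contact_force': array([-0.17136787,  0.04160284, -0.61751105]), 'wrist_torque': array([ 0.01474944, -0.00998915,  0.05408422]), 'grasp_force': 0.0, 'opening': 0.9963797931135087}
```

View pics/scene0.png

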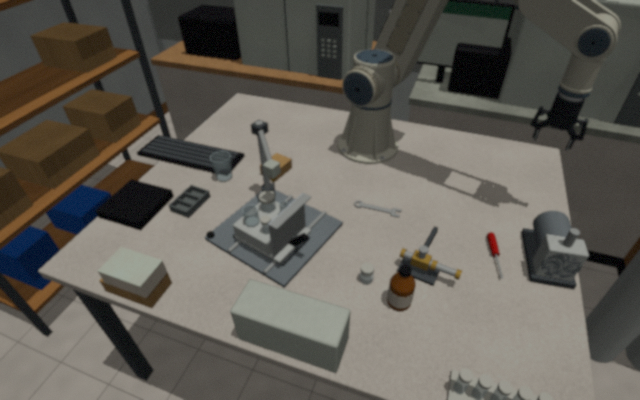

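View pics/side0.png

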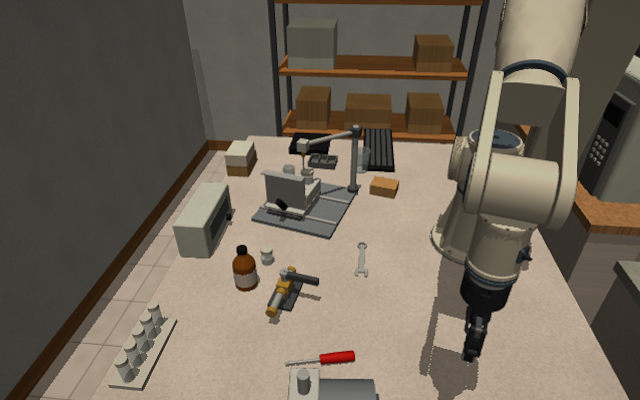

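The scene view shows the station's plate around (275,235), with the handle near (295,245), and the valve around (425,265) with its lever tip at (435,230). The side view has the station at (305,205), the needle near (305,155) and the valve at (285,290). Next I'll enlarge both areas.

Run:
```python
from h import *
import pickle
F=pickle.load(open("F0.pkl","rb"))
def crop(n,x,y,w,h,s,g=1.5):
    c=F[n]["img"][y:y+h,x:x+w,::-1]
    c=cv2.resize(c,None,fx=s,fy=s,interpolation=cv2.INTER_CUBIC)
    c=np.clip(255*(c/255.)**(1/g),0,255).astype(np.uint8)
    for u in range((x+9)//10*10,x+w,10):
        cv2.line(c,((u-x)*s,0),((u-x)*s,6 if u%50 else 14),(0,0,255),1)
        if u%20==0: cv2.putText(c,str(u),((u-x)*s-9,24),0,.35,(0,0,255),1)
    for v in range((y+9)//10*10,y+h,10):
        cv2.line(c,(0,(v-y)*s),(6,(v-y)*s),(0,0,255),1)
        if v%20==0: cv2.putText(c,str(v),(8,(v-y)*s+4),0,.35,(0,0,255),1)
    return c
cv2.imwrite("pics/a.png",crop("scene",200,110,150,180,4)[:600])
cv2.imwrite("pics/a.png",cv2.resize(crop("scene",200,115,150,170,4),(600,600)) if 0 else crop("scene",205,140,145,145,4))
cv2.imwrite("pics/b.png",crop("side",240,115,130,120,5))
a=crop("scene",350,215,130,75,5)[:300];b=crop("side",255,255,75,60,5)
z=np.zeros((600,650,3),np.uint8);a=crop("scene",350,220,115,90,5);
z=np.zeros((600,800,3),np.uint8);a=crop("scene",385,220,80,70,5);b=crop("side",255,255,75,65,5)
z[:350,:400]=a;z[:325,410:785]=b
cv2.imwrite("pics/c.png",z[:350])
```

```text
(no output)
```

View pics/a.png

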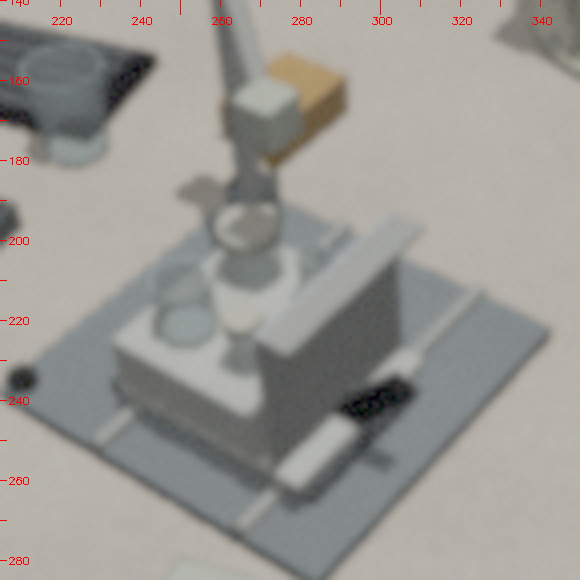

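View pics/b.png

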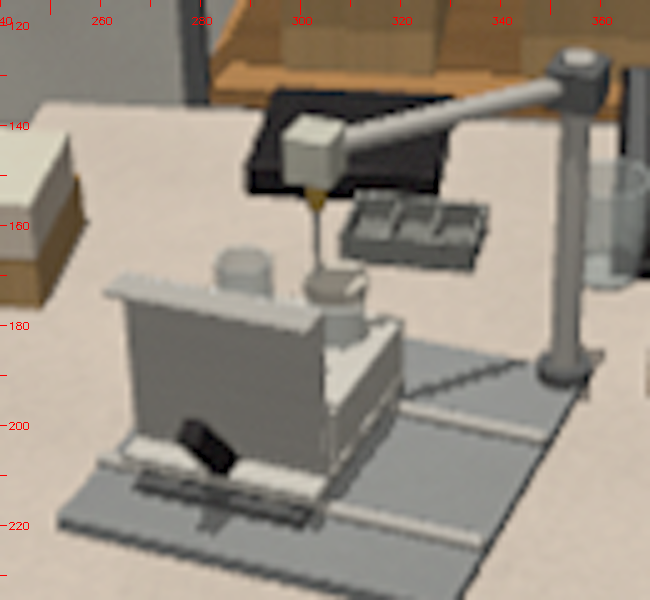

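View pics/c.png

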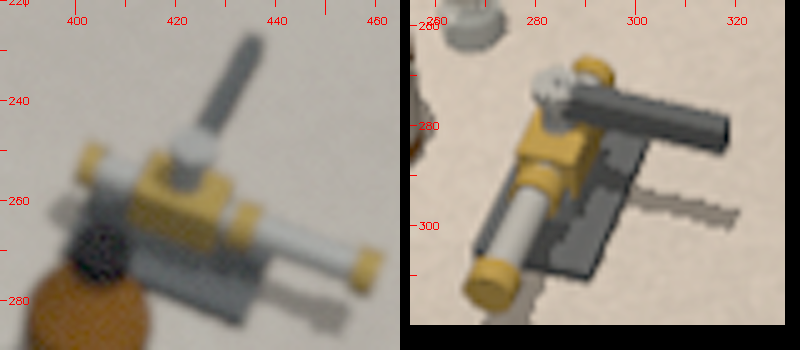

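The scene crop shows the jar mouth at (266,196), the guard lip from (272,226) to (395/410,195), the black handle at (297,240), and another vessel at (246,210). The side crop shows the needle tip at about (303.5,168) and the handle from (278,201) to (284,208). In the valve crop the hub is at (423,246) in scene and (283.5,272) in side, and the lever end is at (436,228) and (318,281).

Run:
```python
from h import *
import pickle
np.set_printoptions(precision=1,suppress=True)
F=pickle.load(open("F0.pkl","rb"));S,D=F["scene"],F["side"]
for n,a,b in [("hubtop",(423.5,246),(283.5,271.5)),("lev end top",(436,227.5),(317.5,279.5)),("pipe end near",(458.5,273.5),(271.5,310.5)),("pipe end far",(403,252),(292,268.5)),
 ("jar mouth",(266,196.5),(307,172)),("block",(267,165),(302.5,146)),("handle top?",(304,235),(278.5,201.5)),("posttop",(260,127),(355,127))]:
    p,e=two(S,a,D,b); print(n,p,e)
print("lever end side z94",onz(D,(318,278.5),94),"scene",onz(S,(436,227.5),94))
print("needle side z162",onz(D,(303.3,168.5),162))
print("lip ends scene z187",onz(S,(265,223),187),onz(S,(305,193),187)," side",onz(D,(261.5,173),187),onz(D,(303,181.5),187))
# plate corners at z~4
for uv in [(317,285),(342,223),(206,239)]: print("plate",onz(S,uv,6))
for uv in [(252,219),(331.5,235),(358,188)]: print("plate side",onz(D,uv,6))
```

```text
hubtop [563.3 307.5  97. ] 5.177315455609242
lev end top [470.3 327.5  91.6] 3.2951214622664935
pipe end near [581.7 410.9  50. ] 4.777029466621684
pipe end far [555.1 252.2  50.8] 7.710124057507368
jar mouth [ 562.8 -165.   139.8] 2.2290329738742227
block [ 570.2 -142.5  259.8] 13.642414908808034
handle top? [640.2 -13.6 106.3] 1.391038350116899
posttop [ 402.2 -251.6  276.4] 12.469261583931587
lever end side z94 [468.3 324.2  94. ] scene [474.7 328.4  94. ]
needle side z162 [ 573.8 -148.   162. ]
lip ends scene z187 [703.1 -93.6 187. ] [558.3 -40.6 187. ]  side [702.6 -58.5 187. ] [555.6 -18.  187. ]
plate [717.1  51.7   6. ]
plate [463.4  42.2   6. ]
plate [ 672.2 -334.8    6. ]
plate side [748.  -38.7   6. ]
plate side [456.6  23.2   6. ]
plate side [ 377.  -288.8    6. ]
```

{"fn": "send_rows", "kwargs": {"moves": [[[0.036,-0.031,0,0,0,0,0],[0.036,-0.031,0,0,0,0,0],[0.036,-0.031,0,0,0,0,0],[0.036,-0.031,0,0,0,0,0],[0.036,-0.031,0,0,0,0,0],[0.036,-0.031,0,0,0,0,0],[0.036,-0.031,0,0,0,0,0],[0.036,-0.031,0,0,0,0,0],[0.036,-0.031,0,0,0,0,0],[0,0,0,0,0,0,0]]]}}

```text
clock: 1.15
eef_pos: [485.2, 322.3, 248.2]
tcp_rot: [-3.141, 0.002, 2.883]
contact_force: [0.5, -0.0, -0.5]
opening: 0.5
grasp_force: 0.0
```

```bash
cat >> h.py <<'E'
from scipy.spatial.transform import Rotation as Ro
def wcam():
    s=sense(); f=grab_frame("wrist")
    R=Ro.from_euler("xyz",s["tcp_rot"]).as_matrix(); p=s["eef_pos"]
    T=np.eye(4);T[:3,:3]=R;T[:3,3]=p
    C=np.linalg.inv(T@np.array(f["T_tool_cam"]))
    f=dict(f);f["rvec"]=cv2.Rodrigues(C[:3,:3])[0];f["tvec"]=C[:3,3];return f
E
python3 - <<'E'
from h import *
import pickle
f=wcam();pickle.dump(f,open("W1.pkl","wb"));save(f,"pics/w1.png")
print(sense()["eef_pos"],sense()["tcp_rot"],f["T_tool_cam"])
E
```

```text
[483.25046536 323.80945328 247.98507384] [-3.14119994e+00 -7.06981202e-06  2.88272924e+00] [[ 2.73882586e-04 -9.65832369e-01 -2.59167437e-01  6.63792351e+01]
 [ 9.99998451e-01 -1.86147469e-04  1.75048771e-03  1.09526351e-01]
 [-1.73892105e-03 -2.59167515e-01  9.65830821e-01 -1.24852241e+02]
 [ 0.00000000e+00  0.00000000e+00  0.00000000e+00  1.00000000e+00]]
```

View pics/w1.png

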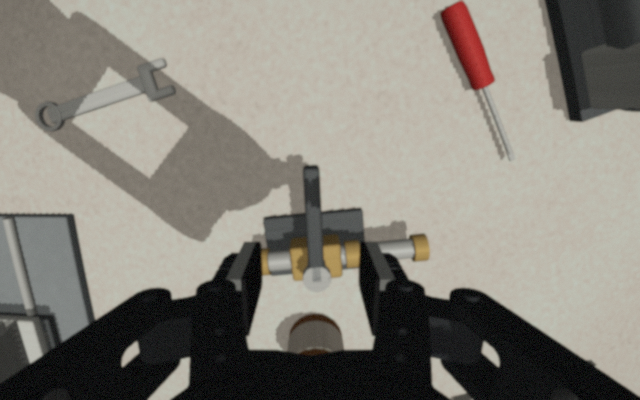

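The wrist view shows the lever end at (311,168) and the hub at (317,279), with the pipe running from (265,262) to (422,247). Next I'll cast rays onto the lever's height.

Run:
```python
from h import *
import pickle
np.set_printoptions(precision=1,suppress=True)
f=pickle.load(open("W1.pkl","rb"))
e=onz(f,(311,168),94);m=onz(f,(314,240),94);h=onz(f,(317,279),100)
p1,p2=onz(f,(268,262),56),onz(f,(420,247),56)
print(e,m,h,p1,p2, "len",np.hypot(*(e-h)[:2]),np.degrees(np.arctan2(*(e-m)[1::-1])),np.degrees(np.arctan2(*(e-h)[1::-1])),np.degrees(np.arctan2(*(p2-p1)[1::-1])))
```

```text
[468.1 328.1  94. ] [528.9 314.7  94. ] [562.3 308.6 100. ] [554.6 261.3  56. ] [577.9 410.4  56. ] len 96.23404724860752 167.57779250547466 168.30212110531858 81.12633332244575
```

{"fn": "send_rows", "kwargs": {"moves": [[[0.002,0.001,-0.041,0,0,0.05,0],[0,0,-0.041,0,0,0,0],[0,0,-0.041,0,0,0,0],[0,0,-0.041,0,0,0,0],[0,0,0,0,0,0,-1],[0,0,0,0,0,0,-1],[0,0,0,0,0,0,-1],[0,0,0,0,0,0,-1],[0,0,0,0,0,0,-1]]], "grip_force": 20}}

```text
clock: 2.1
eef_pos: [482.5, 326.5, 84.6]
tcp_rot: [-3.141, -0.002, 2.936]
contact_force: [-5.5, -0.5, -13.0]
opening: 0.161
grasp_force: 19.6
```

{"fn": "send_rows", "kwargs": {"moves": [[[0.002,0.008,0,0,0,-0.096,-1],[0.003,0.0075,0,0,0,-0.096,-1],[0.0035,0.007,0,0,0,-0.096,-1],[0.0045,0.007,0,0,0,-0.096,-1],[0.005,0.0065,0,0,0,-0.096,-1],[0.0055,0.006,0,0,0,-0.096,-1],[0.006,0.005,0,0,0,-0.096,-1],[0.0065,0.005,0,0,0,-0.096,-1],[0,0,0,0,0,0,-1],[0,0,0,0,0,0,-1]]]}}

```text
clock: 3.1
eef_pos: [519.3, 379.0, 84.6]
tcp_rot: [3.141, -0.0, 2.171]
contact_force: [-3.8, 0.5, -13.1]
opening: 0.161
grasp_force: 22.8
```

{"fn": "send_rows", "kwargs": {"moves": [[[0,0,0,0,0,0,0],[0,0,0,0,0,0,0],[0,0,0,0,0,0,0],[0,0,0.03,0,0,0,0],[0,0,0.05,0,0,0,0],[0,0,0.05,0,0,0,0],[0,0,0.05,0,0,-0.12,0],[0,-0.02,0.05,0,0,-0.12,0],[0,-0.04,0.04,0,0,-0.12,0],[0.01,-0.05,0.03,0,0,-0.12,0]]]}}

```text
clock: 4.1
eef_pos: [528.2, 282.8, 375.6]
tcp_rot: [3.136, -0.002, 1.687]
contact_force: [0.6, 0.4, -0.5]
opening: 0.499
grasp_force: 0.0
```

{"fn": "send_rows", "kwargs": {"moves": [[[0.01,-0.048,0.01,0,0,-0.12,0],[0.01,-0.048,0,0,0,-0.12,0],[0.01,-0.048,0,0,0,-0.1,0],[0.01,-0.048,0,0,0,0,0],[0.01,-0.048,0,0,0,0,0],[0.01,-0.048,0,0,0,0,0],[0.01,-0.048,0,0,0,0,0],[0.01,-0.048,0,0,0,0,0],[0,-0.02,0,0,0,0,0],[0,0,0,0,0,0,0]]]}}

```text
clock: 5.1
eef_pos: [608.1, -124.5, 382.0]
tcp_rot: [3.14, 0.001, 1.346]
contact_force: [-0.6, 0.1, 0.3]
opening: 0.499
grasp_force: 0.0
```

Run:
```python
from h import *
import pickle
np.set_printoptions(precision=3,suppress=True)
f=wcam();pickle.dump(f,open("W2.pkl","wb"))
s=cam("side");pickle.dump(s,open("S2.pkl","wb"))
im=cv2.resize(f["img"][:,:,::-1],(800,500));im=np.clip(255*(im/255.)**.7,0,255).astype(np.uint8)
b=cv2.resize(s["img"][255:320,255:335,::-1],None,fx=3,fy=3,interpolation=cv2.INTER_CUBIC)
im[:195,:240]=b
cv2.imwrite("pics/w2.png",im)
st=sense();print(st["eef_pos"],st["tcp_rot"],st["qpos"])
```

```text
[ 608.001 -121.474  381.979] [ 3.141 -0.     1.348] [-0.2    0.251  1.48   0.     1.409  0.023]
```

View pics/w2.png

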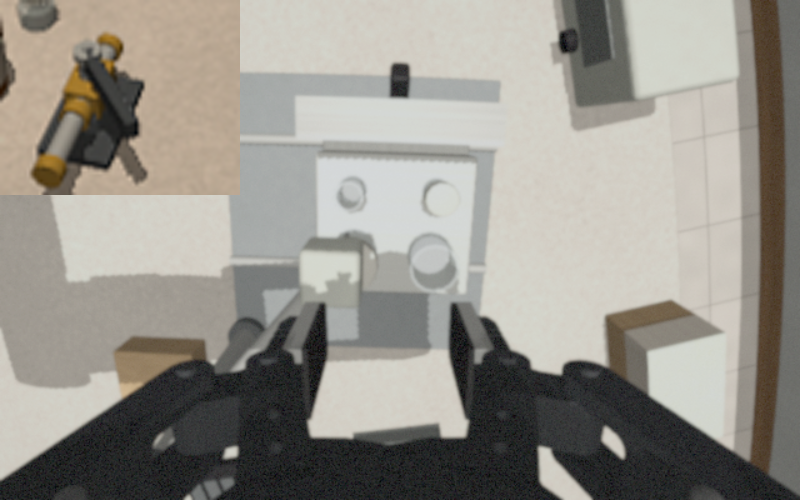

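The wrist view (at 1.25× scale) shows the handle at (400,80), the guard lip at y of about 100–145, and the needle block at (332,265). The narrow vial at (351,193) looks open and the one at (442,199) looks capped. There is a wide glass jar at (432,262), and another wide vessel is half hidden under the block at (362,258). The inset shows the lever at about 45°. I'll zoom in and measure circles.

Run:
```python
from h import *
import pickle
np.set_printoptions(precision=1,suppress=True)
f=pickle.load(open("W2.pkl","rb"));S=pickle.load(open("F0.pkl","rb"))
x,y,w,h,s=235,40,160,120,5
x,y,w,h,s=235,45,165,240,5
c=cv2.resize(f["img"][45:245,235:400,::-1],None,fx=3,fy=3,interpolation=cv2.INTER_CUBIC)
def ticks(c,x,y,s):
    for u in range((x+19)//20*20,x+c.shape[1]//s,20): cv2.putText(c,str(u),((u-x)*s-9,10),0,.35,(0,0,255),1);cv2.line(c,((u-x)*s,12),((u-x)*s,18),(0,0,255),1)
    for v in range((y+19)//20*20,y+c.shape[0]//s,20): cv2.putText(c,str(v),(8,(v-y)*s+4),0,.35,(0,0,255),1);cv2.line(c,(0,(v-y)*s),(6,(v-y)*s),(0,0,255),1)
    return c
def eq(c): 
    return np.clip(255*((c/255.)**1.5),0,255).astype(np.uint8)
c=ticks(eq(c),235,45,3)
z=np.zeros((600,800,3),np.uint8);z[:600,:495]=c
d=cv2.resize(S["side"]["img"][140:195,275:325,::-1],None,fx=6,fy=6,interpolation=cv2.INTER_CUBIC);z[:330,500:800]=ticks(d,275,140,6)
e=cv2.resize(S["scene"]["img"][175:235,230:290,::-1],None,fx=4,fy=4,interpolation=cv2.INTER_CUBIC);z[340:580,500:740]=ticks(np.clip(e*1.4,0,255).astype(np.uint8),230,175,4)
cv2.imwrite("pics/z.png",z)
```

```text
(no output)
```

View pics/z.png

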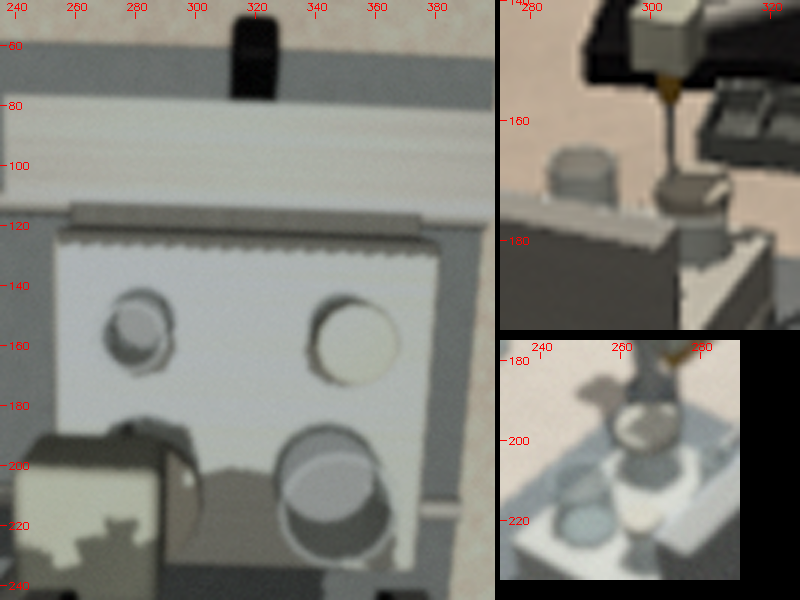

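The zoom shows the wide jar at (347,215) and the narrow vial at (281,159) are open glass. Beige caps cover the vessel at (354,160) and the wide one under the block. The handle top is at (320,52) and the needle tip in side is at about (303.5,170).

Run:
```python
from h import *
import pickle
np.set_printoptions(precision=1,suppress=True)
f=pickle.load(open("W2.pkl","rb"));D=pickle.load(open("F0.pkl","rb"))["side"]
print("K",np.diag(f["mtx"]))
j=onz(f,(346.8,214.8),150);v=onz(f,(281,158.7),150);cap=onz(f,(354,160),155)
print("jar",j,"vial",v,"cap",cap)
for a,b in [((328.3,214.8),(365.3,214.8)),((269.7,158.7),(291.7,158.7))]: print("dia",np.linalg.norm(onz(f,a,150)-onz(f,b,150)))
print("proj z100",proj(f,[[*j[:2],104],[*v[:2],104]]))
L=[onz(f,(240,78),187),onz(f,(398,83),187)];print("lip",L,np.degrees(np.arctan2(*(L[1]-L[0])[1::-1])))
B=[onz(f,(254,125),100),onz(f,(381,129),100),onz(f,(373,234),100),onz(f,(254.5,190),100)];print("block",B,[np.linalg.norm(B[i]-B[i+1])for i in(0,1)],np.degrees(np.arctan2(*(B[1]-B[0])[1::-1])))
zt=48+80*np.cos(np.radians(40))
print("handle top",zt,onz(f,(320,51),zt+5),onz(f,(312.5,60),zt),onz(f,(328,60),zt))
for vv in(167,168.5,170,171.5): print(vv,onz(D,(303.5,vv),162))
```

```text
K [348.9 348.9   1. ]
jar [ 635.6 -178.3  150. ] vial [ 581.5 -104.   150. ] cap [ 654.  -121.2  155. ]
dia 39.750595885521136
dia 22.636387022650794
proj z100 [[342.9 203.3]
 [284.2 152.9]]
lip [array([567.8, -22. , 187. ]), array([702.5, -57. , 187. ])] -14.548007595964203
block [array([555. , -65.4, 100. ]), array([ 696.4, -102.3,  100. ]), array([ 664.4, -226.8,  100. ]), array([ 535.6, -139.6,  100. ])] [np.float64(146.08566992378812), np.float64(128.51642013529982)] -14.619890110387843
handle top 109.28355544951825 [645.4  -6.  114.3] [635.8 -12.6 109.3] [652.1 -16.3 109.3]
167 [ 574.7 -158.9  162. ]
168.5 [ 573.1 -148.1  162. ]
170 [ 571.6 -137.4  162. ]
171.5 [ 570.1 -126.8  162. ]
```

{"fn": "send_rows", "kwargs": {"moves": [[[0.01,0.035,0,0,0,-0.03,0],[0.01,0.035,0,-0.0966,0.0251,0,0],[0.01,0.035,-0.01,-0.0966,0.0251,0,0],[0.01,0.035,-0.015,-0.0966,0.0251,0,0],[0.01,0.035,-0.02,-0.0966,0.0251,0,0],[0.01,0.035,-0.02,-0.0966,0.0251,0,0],[0.01,0.035,-0.02,-0.0966,0.0251,0,0],[0.003,0.005,-0.016,-0.0966,0.0251,0,0],[0,0,0,0,0,0,0],[0,0,0,0,0,0,0]]]}}

```text
clock: 6.2
eef_pos: [680.5, 130.3, 280.0]
tcp_rot: [-3.139, 0.698, 1.323]
contact_force: [-0.1, -1.4, 0.9]
opening: 0.501
grasp_force: 0.0
```

Run:
```python
from h import *
import pickle
np.set_printoptions(precision=3,suppress=True)
f=wcam();pickle.dump(f,open("W3.pkl","wb"))
st=sense();print(st["eef_pos"],st["qpos"]);print(Ro.from_euler("xyz",st["tcp_rot"]).as_matrix())
p=proj(f,[[573,-148,162],[571.6,-137,162],[640.3,-28.1,90],[645.8,-4.3,102],[635.6,-178.3,150],[581.5,-104,150]]);print(p)
im=f["img"][:,:,::-1]
x0,y0=int(p[0][0])-70,max(0,int(p[0][1])-70)
c=cv2.resize(im[y0:y0+150,x0:x0+200],None,fx=4,fy=4,interpolation=cv2.INTER_CUBIC)
for u in range((x0+9)//10*10,x0+200,10): cv2.line(c,((u-x0)*4,0),((u-x0)*4,8),(0,0,255),1); u%20==0 and cv2.putText(c,str(u),((u-x0)*4-9,20),0,.35,(0,0,255),1)
for v in range((y0+9)//10*10,y0+150,10): cv2.line(c,(0,(v-y0)*4),(8,(v-y0)*4),(0,0,255),1); v%20==0 and cv2.putText(c,str(v),(10,(v-y0)*4+4),0,.35,(0,0,255),1)
cv2.imwrite("pics/w3.png",c); save(f,"pics/w3full.png")
```

```text
[680.987 129.144 281.655] [ 0.423  0.669  1.215 -0.531  1.716  0.721]
[[ 0.191  0.968 -0.16 ]
 [ 0.743 -0.249 -0.621]
 [-0.641 -0.    -0.767]]
[[283.407 281.322]
 [279.673 278.213]
 [311.373 172.44 ]
 [310.886 166.226]
 [335.224 276.969]
 [279.302 257.75 ]]
```

View pics/w3.png

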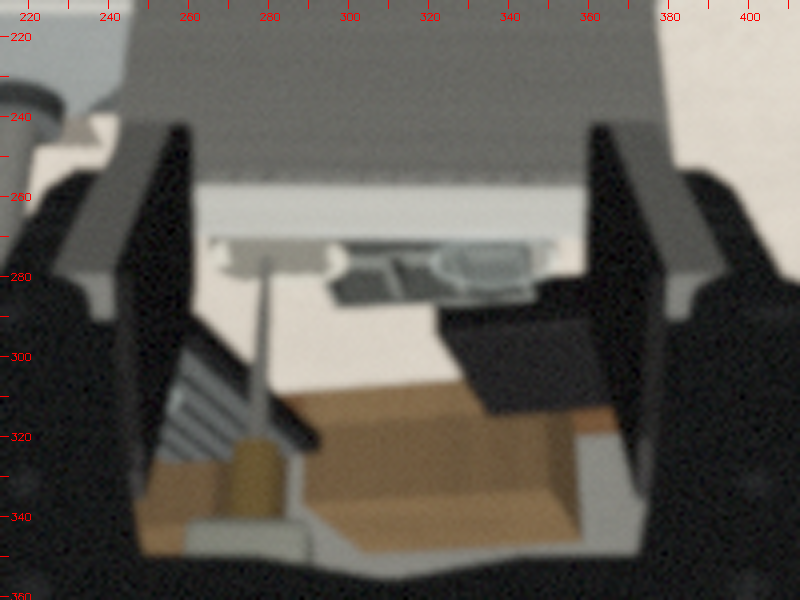

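The tilted wrist view shows the needle tip at (279.3,275) and the open jar's mouth at (335.5,276), matching its predicted (335.2,277).

Run:
```python
from h import *
import pickle
np.set_printoptions(precision=1,suppress=True)
f=pickle.load(open("W3.pkl","rb"));D=pickle.load(open("F0.pkl","rb"))["side"]
print("tip z162",onz(f,(279.3,275),162),"tri",[two(f,(279.3,275),D,(303.5,v)) for v in(169,170,171)])
print("jar z150",onz(f,(335.5,276),150))
g=f["img"][100:220,270:350].max(2)
m=(g<45).astype(np.uint8);n,l,s,c=cv2.connectedComponentsWithStats(m)
for i in range(1,n):
    if s[i][4]>60: print(s[i]+np.array([270,100,0,0,0]),c[i]+[270,100])
# predicted handle corners
sx=np.array([-.252,-.968,0]);sy=np.array([.968,-.252,0]);G=np.array([640.3,-28.1,90]);b=-sx*np.sin(np.radians(40))+np.array([0,0,np.cos(np.radians(40))]);a=np.cross(sy,b)
print(proj(f,[G+b*t+a*11*i+sy*9*k for t in(-55,25) for i in(-1,1) for k in(-1,1)]))
```

```text
tip z162 [ 574.4 -127.1  162. ] tri [(array([ 571.3, -139.5,  160.5]), np.float64(7.611815149913844)), (array([ 571.4, -137.7,  159.5]), np.float64(4.133744881887333)), (array([ 571.4, -135.8,  158.5]), np.float64(0.6595983858134167))]
jar z150 [ 636.6 -175.1  150. ]
[305 156  15  26 209] [311.9 165.9]
[[304.  155.6]
 [318.5 155.6]
 [303.9 173.1]
 [318.3 173.2]
 [302.7 166.2]
 [320.4 166.3]
 [302.7 187.3]
 [320.1 187.4]]
```

{"fn": "send_rows", "kwargs": {"moves": [[[-0.006,-0.0235,-0.029,0,0,0,0],[-0.006,-0.0235,-0.029,0,0,0,0],[-0.006,-0.0235,-0.029,0,0,0,0],[-0.006,-0.0235,-0.029,0,0,0,0],[-0.006,-0.0235,-0.029,0,0,0,0],[-0.006,-0.0235,-0.029,0,0,0,0],[-0.004,-0.017,-0.019,0,0,0,0],[0,0,0,0,0,0,0]]]}}

```text
clock: 7.05
eef_pos: [639.5, -32.7, 87.8]
tcp_rot: [-3.139, 0.698, 1.315]
contact_force: [-0.2, -0.8, 0.2]
opening: 0.501
grasp_force: 0.0
```

{"fn": "send_rows", "kwargs": {"moves": [[[0,0,0,0,0,0,-1],[0,0,0,0,0,0,-1],[0,0,0,0,0,0,-1],[0,0,0,0,0,0,-1],[0,0,0,0,0,0,-1]]], "grip_force": 40}}

```text
clock: 7.55
eef_pos: [642.4, -28.8, 90.0]
tcp_rot: [3.139, 0.699, 1.317]
contact_force: [0.7, -1.3, 8.3]
opening: 0.206
grasp_force: 42.8
```

{"fn": "send_rows", "kwargs": {"moves": [[[-0.007,0.0055,0,0,0,0,-1],[-0.007,0.0055,0,0,0,0,-1],[-0.007,0.0055,0,0,0,0,-1],[-0.007,0.0055,0,0,0,0,-1],[-0.007,0.0055,0,0,0,0,-1],[-0.007,0.0055,0,0,0,0,-1],[-0.007,0.0055,0,0,0,0,-1],[-0.007,0.0055,0,0,0,0,-1],[-0.007,0.005,0,0,0,0,-1],[0,0,0,0,0,0,-1]]]}}

```text
clock: 8.55
eef_pos: [578.6, 21.1, 90.0]
tcp_rot: [3.14, 0.698, 1.318]
contact_force: [-1.4, 2.5, 10.7]
opening: 0.207
grasp_force: 43.3
```

Run:
```python
from h import *
import pickle
np.set_printoptions(precision=1,suppress=True)
F={"scene":cam("scene"),"side":cam("side"),"wrist":wcam()}
pickle.dump(F,open("F4.pkl","wb"));st=sense();print(st["eef_pos"],st["contact_force"],st["opening"])
z=np.zeros((600,800,3),np.uint8)
def put(n,x,y,w,h,s,X,Y):
    c=cv2.resize(F[n]["img"][y:y+h,x:x+w,::-1],None,fx=s,fy=s,interpolation=cv2.INTER_CUBIC)
    for u in range((x+9)//10*10,x+w,10): cv2.line(c,((u-x)*s,0),((u-x)*s,8),(0,0,255),1);cv2.putText(c,str(u),((u-x)*s-9,20),0,.3,(0,0,255),1)
    for v in range((y+9)//10*10,y+h,10): cv2.line(c,(0,(v-y)*s),(8,(v-y)*s),(0,0,255),1);cv2.putText(c,str(v),(10,(v-y)*s+4),0,.3,(0,0,255),1)
    z[Y:Y+h*s,X:X+w*s]=c
put("side",265,135,65,70,6,0,0)
put("scene",235,155,65,70,6,400,0)
z[422:600,0:285]=cv2.resize(F["wrist"]["img"][:,:,::-1],(285,178))
for n in("scene","side"):print(n,proj(F[n],[[573,-128,162],[573,-128,150]]))
cv2.imwrite("pics/p4.png",z)
```

```text
[579.2  20.9  90. ] [-1.4  1.7 10.2] 0.20323910376892804
scene [[275.3 196.1]
 [275.7 199.2]]
side [[302.7 171.3]
 [302.8 174.3]]
```

View pics/p4.png

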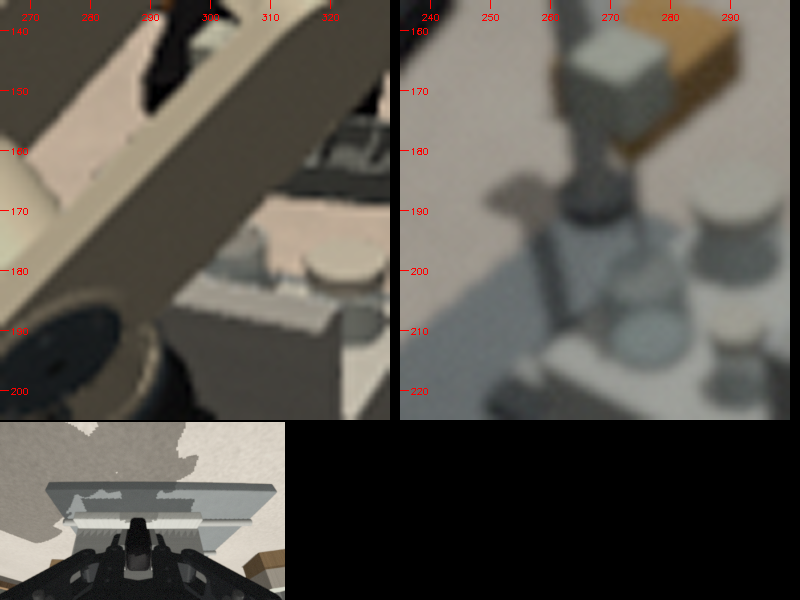

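The arm hides the side view. The scene view shows the open jar at about (276,198), with the faint needle line above it at u≈275. My viewing budget is used up, so from here I'll check with numbers only.

Run:
```python
from h import *
import pickle
np.set_printoptions(precision=1,suppress=True,linewidth=200)
F=pickle.load(open("F4.pkl","rb"));S=F["scene"]
I=np.mean([grab_frame("scene")["img"].astype(float) for _ in range(4)]+[S["img"]],0).mean(2)
for y in(-138,-128,-118): print(y,proj(S,[[573,y,162],[573,y,180],[573,y,200],[573,y,265],[573,y,150]]).round(1).tolist())
print(np.arange(266,286))
for v in range(178,224,2): print(v,I[v:v+2,266:286].mean(0).round(0).astype(int))
W=pickle.load(open("W3.pkl","rb"));g=W["img"].astype(float).mean(2)
print("wrist needle");print(np.arange(270,290))
for v in range(266,296,2): print(v,g[v:v+2,270:290].mean(0).round(0).astype(int))
for y in(-138,-128,-120): print(proj(W,[[573,y,162],[573,y,200]]))
```

```text
-138 [[272.2, 195.3], [271.6, 190.6], [270.9, 185.2], [268.6, 166.8], [272.6, 198.5]]
-128 [[275.3, 196.1], [274.8, 191.4], [274.1, 186.0], [272.0, 167.5], [275.7, 199.2]]
-118 [[278.5, 196.9], [277.9, 192.1], [277.4, 186.7], [275.3, 168.2], [278.8, 200.0]]
[266 267 268 269 270 271 272 273 274 275 276 277 278 279 280 281 282 283 284 285]
178 [ 67  68  68  69  66  59  57  54  52  55  64  83 106 126 141 148 151 152 152 151]
180 [ 67  69  73  85  93  86  68  60  70  92 112 129 142 148 151 153 153 152 151 151]
182 [ 67  67  70  77  89  93  85  81 104 129 144 149 150 151 151 151 151 151 150 150]
184 [ 65  68  68  65  66  68  68  77 104 131 146 150 149 149 149 150 150 150 151 152]
186 [ 66  67  66  64  63  61  59  70  98 128 145 149 149 149 149 148 147 147 150 152]
188 [ 62  63  61  58  56  52  50  61  87 118 138 145 147 148 148 146 140 134 137 145]
190 [ 44  47  43  43  46  52  61  68  78  98 116 124 130 135 140 142 138 124 111 112]
192 [ 66  66  68  73  79  87  93  91  84  88 100 108 110 114 119 127 134 130 113  91]
194 [103 102 102 105 105 107 108 104  95  93 101 107 111 116 126 134 136
[... 1995 characters left out ...]
 202]
282 [207 207 205 205 205 204 198 178 139 127 158 190 205 208 209 209 210 210 210 208]
284 [209 208 208 207 207 206 196 169 133 124 156 188 204 208 208 208 210 210 210 209]
286 [209 208 208 208 206 204 190 160 122 120 156 188 204 208 208 208 208 207 206 208]
288 [208 208 208 206 207 202 185 150 113 119 155 188 205 209 209 208 208 208 207 208]
290 [207 208 207 208 207 200 182 143 112 117 154 186 203 208 208 208 208 207 208 208]
292 [206 208 207 208 206 199 177 136 110 118 158 190 203 207 208 207 209 207 206 206]
294 [194 203 206 206 204 194 169 129 106 122 162 194 204 206 207 206 206 206 206 206]
[[281.  278.4]
 [279.5 307.9]]
[[278.4 275.4]
 [276.8 305.3]]
[[276.4 272.9]
 [274.6 303.2]]
```

{"fn": "send_rows", "kwargs": {"moves": [[[0,0.001,0,0,0,0,-1],[0,0,0,0,0,0,-1],[0,0,0,0,0,0,-1],[0,0,0,0,0,0,-1],[0,0,0,0,0,0,-1],[0,0,0,0,0,0,-1],[0,0,0,0,0,0,-1],[0,0,0,0,0,0,-1],[0,0,0,0,0,0,-1],[0,0,0,0,0,0,-1]]]}}

```text
clock: 9.9
eef_pos: [579.4, 21.5, 90.0]
tcp_rot: [3.139, 0.698, 1.317]
contact_force: [-0.6, -1.1, 9.6]
opening: 0.202
grasp_force: 43.1
```

{"fn": "send_rows", "kwargs": {"moves": [[[0,0,0,0,0,0,-1],[0,0,0,0,0,0,-1],[0,0,0,0,0,0,-1],[0,0,0,0,0,0,-1],[0,0,0,0,0,0,-1],[0,0,0,0,0,0,-1],[0,0,0,0,0,0,-1],[0,0,0,0,0,0,-1],[0,0,0,0,0,0,-1],[0,0,0,0,0,0,-1]]]}}

```text
clock: 10.9
eef_pos: [579.4, 21.5, 89.9]
tcp_rot: [3.139, 0.698, 1.317]
contact_force: [0.1, -0.8, 10.3]
opening: 0.207
grasp_force: 43.1
```

{"fn": "send_rows", "kwargs": {"moves": [[[0,0,0,0,0,0,-1],[0,0,0,0,0,0,-1],[0,0,0,0,0,0,-1],[0,0,0,0,0,0,-1],[0,0,0,0,0,0,-1]]]}}

```text
clock: 11.4
eef_pos: [579.4, 21.5, 90.0]
tcp_rot: [3.139, 0.698, 1.317]
contact_force: [-0.5, 0.6, 10.4]
opening: 0.202
grasp_force: 43.1
```

Run:
```python
from h import *
import pickle
np.set_printoptions(precision=1,suppress=True,linewidth=200)
print(np.mean([(grab_frame("wrist"),sense()["eef_pos"])[1] for _ in range(12)],0))
# refine mouths in W2: print intensity profiles around vial and jar
f=pickle.load(open("W2.pkl","rb"));g=f["img"].astype(float).mean(2)
print("vial",np.arange(264,300))
for v in range(140,176,2): print(v,g[v:v+2,264:300].mean(0).round(0).astype(int))
```

```text
[579.4  21.5  90. ]
vial [264 265 266 267 268 269 270 271 272 273 274 275 276 277 278 279 280 281 282 283 284 285 286 287 288 289 290 291 292 293 294 295 296 297 298 299]
140 [200 202 201 201 201 201 201 201 199 200 198 197 196 190 183 180 176 174 174 174 177 181 189 194 196 200 200 201 200 200 201 200 200 199 200 200]
142 [200 200 201 200 201 199 200 200 197 194 186 178 167 159 153 148 147 146 146 147 147 149 154 164 172 185 193 197 200 200 201 200 200 200 201 200]
144 [199 199 200 201 200 200 198 196 189 179 168 163 160 160 161 163 166 164 162 158 154 150 144 141 139 146 168 184 195 199 199 200 200 200 200 199]
146 [200 200 201 200 200 199 196 191 183 179 175 176 179 183 183 184 184 183 182 179 175 167 163 154 140 130 141 164 182 195 200 200 200 201 200 200]
148 [201 201 200 199 199 196 195 189 179 168 170 174 179 178 177 178 178 179 181 183 184 184 182 173 160 145 137 146 167 186 197 200 200 200 200 200]
150 [201 200 199 197 197 195 187 173 153 148 161 173 176 177 177 177 178 177 176 178 178 180 184 184 176 159 140 138 156 181 194 200 200 200 202 200]
152 [200 200 198 197 194 184 
[... 1070 characters left out ...]
169 158 151 147 147 148 153 157 162 164 162 158 153 149 153 169 187 198 199 199 200 201 201 201 199]
168 [199 200 199 200 200 198 200 198 198 198 196 192 188 184 176 171 167 165 166 167 167 168 167 169 174 180 189 195 199 200 200 201 199 200 200 199]
170 [200 200 199 200 200 200 200 200 199 200 200 199 198 195 192 185 183 183 187 188 191 194 196 196 197 198 198 200 200 200 200 199 200 200 200 199]
172 [200 200 200 199 199 198 200 199 200 199 200 199 200 199 200 199 199 198 198 199 200 200 200 200 199 199 199 200 200 199 199 200 198 199 199 199]
174 [200 199 200 198 200 200 199 199 199 198 200 199 200 199 199 199 199 199 199 199 200 199 200 200 199 199 200 198 199 199 199 198 199 199 199 199]
```

{"fn": "send_rows", "kwargs": {"moves": [[[0.0055,-0.0075,0,0,0,0,-1],[0.0055,-0.0075,0,0,0,0,-1],[0.0055,-0.0075,0,0,0,0,-1],[0.0055,-0.0075,0,0,0,0,-1],[0.0055,-0.0075,0,0,0,0,-1],[0.0055,-0.0075,0,0,0,0,-1],[0.0055,-0.0075,0,0,0,0,-1],[0.0055,-0.0075,0,0,0,0,-1],[0.0055,-0.0075,0,0,0,0,-1],[0.0055,-0.0075,0,0,0,0,-1]]]}}

```text
clock: 13.0
eef_pos: [634.5, -53.5, 90.0]
tcp_rot: [3.139, 0.698, 1.317]
contact_force: [-1.2, 2.4, 8.6]
opening: 0.206
grasp_force: 43.4
```

{"fn": "send_rows", "kwargs": {"moves": [[[0,0,0,0,0,0,-1],[0,0,0,0,0,0,-1],[0,0,0,0,0,0,-1]]]}}

```text
clock: 13.3
eef_pos: [634.7, -53.9, 90.1]
tcp_rot: [3.138, 0.698, 1.317]
contact_force: [0.6, -1.9, 7.5]
opening: 0.206
grasp_force: 42.8
```

Run:
```python
from h import *
import pickle
np.set_printoptions(precision=1,suppress=True,linewidth=200)
S=cam("scene")
I=np.mean([grab_frame("scene")["img"].astype(float) for _ in range(4)],0).mean(2)
print(sense()["eef_pos"],sense()["contact_force"])
print(proj(S,[[573.5,-127.5,z] for z in(104,112,120,135,150,162)]))
print(np.arange(262,290))
for v in range(188,222,2): print(v,I[v:v+2,262:290].mean(0).round(0).astype(int))
```

```text
[634.7 -53.8  90.1] [ 1.2 -2.   8.2]
[[277.1 210.9]
 [276.9 208.9]
 [276.7 207. ]
 [276.2 203.2]
 [275.8 199.4]
 [275.4 196.3]]
[262 263 264 265 266 267 268 269 270 271 272 273 274 275 276 277 278 279 280 281 282 283 284 285 286 287 288 289]
188 [140 127 105  87  79  71  64  59  55  51  50  59  86 118 137 145 146 147 148 148 148 149 148 148 148 147 148 147]
190 [150 145 132 111  93  78  62  47  44  51  60  67  78  97 115 123 129 135 140 143 146 147 147 146 147 147 148 148]
192 [150 147 137 119  98  83  74  72  77  86  93  90  82  87  99 106 109 112 116 122 128 135 139 143 146 146 147 146]
194 [135 122 108  95  84  77  83  94 101 104 104 100  92  92  99 105 107 107 106 107 109 112 118 124 131 138 142 142]
196 [102  88  80  73  69  75  91 103 107 109 109 109 106 104 105 108 109 110 109 107 107 108 112 118 124 132 136 135]
198 [ 74  72  71  71  75  89 111 125 129 126 121 114 105 100  97  98 103 109 110 109 112 120 126 132 133 134 134 133]
200 [ 79  80  81  83  85  93 113 136 146 144 133 118 106 101  98  95  96 102 108 117 126 131 134 134 134 134 134 134]
202 [ 85  86  86  86  86  86 102
[... 447 characters left out ...]
1 123 119 112 105 101 104 112 122 130 134 136 136 136 136 136 135 136 135 132 125 113  96  77  64  55  52  52]
212 [153 152 151 146 139 132 131 133 137 137 136 136 136 135 135 136 134 132 125 113  95  76  62  54  52  52  52  53]
214 [146 146 150 152 148 144 140 137 137 136 136 136 136 135 133 129 121 109  92  74  60  55  52  52  51  52  53  52]
216 [132 133 139 142 140 139 138 137 135 135 136 134 132 126 116 101  85  68  58  55  53  53  52  52  52  52  51  51]
218 [132 136 137 137 136 136 136 136 135 134 132 126 113  96  77  63  56  54  53  53  52  53  54  52  52  51  52  52]
220 [109 119 127 132 134 135 135 134 131 125 113  96  77  62  54  54  53  53  53  53  54  51  52  52  52  53  52  53]
```

{"fn": "send_rows", "kwargs": {"moves": [[[0,0,0,0,0,0,0],[0,0,0,0,0,0,0],[0,0,0,0,0,0,0],[0,0,0,0,0,0,0],[0.006,0.0235,0.029,0,0,0,0],[0.006,0.0235,0.029,0,0,0,0],[0.006,0.0235,0.029,0,0,0,0],[0.006,0.0235,0.029,0,0,0,0],[0.006,0.0235,0.029,0,0,0,0]]]}}

```text
clock: 14.45
eef_pos: [662.9, 64.2, 233.5]
tcp_rot: [-3.139, 0.699, 1.32]
contact_force: [0.6, 0.4, -0.2]
opening: 0.496
grasp_force: 0.0
```

{"fn": "send_rows", "kwargs": {"moves": [[[-0.005,-0.007,0.039,0,0,0,0],[-0.005,-0.007,0.039,0,0,0,0],[-0.005,-0.007,0.039,0,0,0,0],[-0.005,-0.007,0.039,0,0,0,0],[-0.005,-0.007,0.039,0,0,0,0],[0,0,0,0,0,0,0],[0,0,0,0,0,0,0]]]}}

```text
clock: 15.15
eef_pos: [638.0, 28.2, 428.2]
tcp_rot: [3.141, 0.697, 1.318]
contact_force: [0.2, -0.2, -1.2]
opening: 0.501
grasp_force: 0.0
```

Run:
```python
from h import *
import pickle
np.set_printoptions(precision=1,suppress=True,linewidth=250)
f=wcam();f["img"]=np.mean([f["img"]]+[grab_frame("wrist")["img"] for _ in range(5)],0);pickle.dump(f,open("W5.pkl","wb"))
print(sense()["eef_pos"])
p=proj(f,[[573.5,-127.5,z] for z in(104,150,162,200)]);print(p)
x0,y0=int(p[1][0])-20,int(p[2][1])
g=f["img"].mean(2);print(np.arange(x0,x0+40))
for v in range(y0-26,y0+26): print(v,g[v,x0:x0+40].round(0).astype(int))
```

```text
[637.9  28.3 426. ]
[[293.1  96.4]
 [291.9 119.9]
 [291.6 126.5]
 [290.6 149.2]]
[271 272 273 274 275 276 277 278 279 280 281 282 283 284 285 286 287 288 289 290 291 292 293 294 295 296 297 298 299 300 301 302 303 304 305 306 307 308 309 310]
100 [193 194 194 194 194 194 194 194 194 194 193 194 194 194 194 193 194 194 194 194 194 193 194 194 194 194 194 194 195 194 194 195 194 194 194 194 194 194 194 195]
101 [194 193 194 194 192 193 193 193 193 194 193 193 194 194 193 193 193 194 194 194 194 193 194 194 193 194 194 194 194 194 194 194 193 194 194 194 194 193 194 194]
102 [193 193 193 192 192 192 192 193 192 192 192 192 192 193 193 192 193 193 193 193 192 193 193 193 193 192 193 192 193 193 193 193 192 193 192 193 194 193 193 193]
103 [193 192 192 192 192 192 192 192 192 192 192 192 192 192 192 192 192 192 192 193 193 193 193 193 193 193 193 192 193 193 193 193 194 193 193 194 193 193 194 194]
104 [192 193 192 192 192 192 192 192 192 192 192 192 193 193 193 193 193 193 193 193 193 194 193 193 193 193 194 193 193 194 194 193 193 194 194 194 193 194 194 194]
105 [192 191 192 192 192 19
[... 7074 characters left out ...]
212 212 212 212 213 213 211 203 185]
148 [208 209 210 210 209 206 198 181 156 141 140 141 141 142 146 160 179 187 172 138 112 113 145 183 206 213 214 214 214 215 215 214 214 214 214 214 214 213 209 199]
149 [209 210 211 211 208 206 198 181 157 143 142 142 143 146 154 170 189 194 176 141 111 114 145 184 206 213 214 214 213 214 214 214 214 214 214 214 214 214 212 206]
150 [211 211 211 210 209 207 199 182 157 144 142 145 152 161 171 186 198 198 177 139 111 113 146 185 207 213 214 214 214 214 214 214 214 214 214 213 214 214 214 210]
151 [212 211 211 210 210 208 201 184 160 145 144 154 170 184 194 201 207 200 177 137 110 114 146 185 207 213 214 214 214 214 214 214 214 214 214 214 214 214 213 211]
```

Run:
```python
from h import *
import pickle
np.set_printoptions(precision=1,suppress=True)
f=pickle.load(open("W5.pkl","rb"))
m=onz(f,(293.2,119.4),150);t=onz(f,(292.2,127.8),162);print(m,t,m-t)
W=pickle.load(open("W3.pkl","rb"));print("tip tri W3/W5",two(f,(292.2,127.8),W,(279.3,274.2)))
th=np.linspace(0,2*np.pi,8,endpoint=False)
for r in(10,13): print(r,proj(f,[[m[0]+r*np.cos(a),m[1]+r*np.sin(a),150] for a in th]).round(1).tolist())
```

```text
[ 575.3 -127.1  150. ] [ 573.6 -129.7  162. ] [  1.7   2.6 -12. ]
tip tri W3/W5 (array([ 572.4, -132.9,  158.3]), np.float64(0.20215300783407442))
10 [[300.9, 117.9], [297.1, 114.1], [290.9, 113.4], [286.1, 116.3], [285.6, 120.9], [289.5, 124.6], [295.5, 125.2], [300.2, 122.5]]
13 [[303.2, 117.4], [298.3, 112.5], [290.1, 111.6], [283.9, 115.4], [283.3, 121.4], [288.4, 126.1], [296.1, 126.9], [302.3, 123.4]]
```

{"fn": "send_rows", "kwargs": {"moves": [[[0.04,0,0,0,0,0,0],[0.04,0,0,0,0,0,0],[0.04,0,0,0,0,0,0],[0.03,0,0,0,0,0,0],[0,0,0,0,0,0,0],[0,0,0,0,0,0,0]]]}}

```text
clock: 16.05
eef_pos: [788.0, 28.2, 425.4]
tcp_rot: [-3.137, 0.7, 1.321]
contact_force: [-0.3, -1.0, 0.4]
opening: 0.499
grasp_force: 0.0
```

Run:
```python
from h import *
import pickle
np.set_printoptions(precision=1,suppress=True,linewidth=250)
f=wcam();f["img"]=np.mean([f["img"]]+[grab_frame("wrist")["img"] for _ in range(5)],0);pickle.dump(f,open("W6.pkl","wb"))
st=sense();print(st["eef_pos"],st["tcp_rot"])
p=proj(f,[[573.6,-129.7,162],[575.3,-127.1,150]]);print(p)
x0,y0=int(p[1][0])-18,int(p[1][1])
g=f["img"].mean(2);print("    ",np.arange(x0,x0+36))
for v in range(y0-13,y0+20): print(v,g[v,x0:x0+36].round(0).astype(int))
```

```text
[787.3  28.4 428.5] [-3.1  0.7  1.3]
[[185.1 149.7]
 [187.1 141.6]]
     [169 170 171 172 173 174 175 176 177 178 179 180 181 182 183 184 185 186 187 188 189 190 191 192 193 194 195 196 197 198 199 200 201 202 203 204]
128 [191 191 192 191 192 192 192 192 191 192 192 192 192 191 192 192 192 192 192 193 192 192 193 192 193 192 193 193 193 193 193 193 192 193 194 193]
129 [191 191 191 191 191 191 191 191 191 192 192 191 192 192 192 193 192 192 193 192 192 192 193 193 192 194 193 193 193 193 193 193 194 194 193 193]
130 [191 191 191 191 191 191 191 191 192 191 191 192 192 192 192 192 192 192 193 193 192 192 193 193 192 193 193 193 193 194 193 193 194 194 193 194]
131 [191 190 191 192 190 192 192 191 191 191 192 192 192 192 192 193 192 192 192 192 192 192 193 193 193 193 193 193 193 193 192 194 193 193 193 193]
132 [193 193 193 193 192 193 193 194 193 194 194 194 193 194 194 194 194 194 194 194 194 194 194 194 194 194 194 194 194 194 195 195 194 195 194 194]
133 [197 197 197 196 196 197 197 198 198 198 198 197 198 198 198 198 199 198 198 198 197 197 197 196 196 197 197 197 197 197 197 19
[... 3368 characters left out ...]
124 114 103 101 110 126 128 119 115 114 114 116 117 117 117 118 118 116 117 116 116 115 113 114 113]
157 [134 142 143 134 129 126 126 125 125 129 141 148 132 108 101 110 124 120 114 113 114 115 117 117 118 119 119 118 119 120 118 117 116 115 113 113]
158 [135 141 138 137 135 135 136 135 137 143 154 155 133 108 100 108 118 116 113 116 118 120 122 125 125 126 126 125 125 124 123 120 119 116 115 113]
159 [136 140 139 138 138 138 137 138 145 160 167 155 125 104  98 105 112 114 118 120 125 129 131 133 134 134 134 135 135 133 131 128 126 123 121 118]
160 [137 138 138 137 137 139 137 141 155 176 178 152 119 100  97 105 113 119 125 131 134 135 138 139 140 140 140 140 139 139 138 137 136 134 131 126]
```

```bash
python3 -c "
from rig import sign_off
print(sign_off())"
```

```text
the job is handed in; nothing more can be done
None
```

I handed the job in, with no verdict returned: the valve lever is at about 45°, the jar was held under the needle for over 2.5 s, and the open vial now sits about 3 mm off the needle's centre (limit 7 mm), with the arm clear of everything.

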